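Walk the die block round to the bench fence

TASK

The heavy die block that forms the hooks of the seat springs has been left askew on the bench. Without picking anything up, push its corners by turns with the fingertips to walk it round until the side with the two round grooves looks squarely at the steel fence while still clear of it, then push it straight home so that the grooved side sits flat against the fence and does not overhang either end of it. Leave the tools and parts lying about where they are.

Things in the scene. Friction and masses are not known exactly. Their poses are not given: they have to be found in the camera images.
- die_block: Dark cast-iron slab, 120 long (own x), 92 wide (own y), 30 mm high, some 2.3 kg, too wide to grip; sliding it takes 10 to 20 N. Its long side at own +y has two upright half-round grooves 18 mm wide, 9 deep, 28 mm either side of its middle; the other sides are plain. Four round cups in the top, nearer the plain long side. Origin: centre of the underside; z up.
- fence: Steel angle bolted to the bench, 200 long (own x), 40 mm high, its foot reaching 50 mm back (own +y) with gussets and bolts. The plain working face looks to own -y. Origin: middle of the lower edge of the working face; z up. It cannot move. With the job done the block's x and y axes point the same way as the fence's.
- grooved_end_a (a point): Point on the die block: the corner at the own +x end of its grooved side, at half height (60, 46, 15 mm from the block's origin).
- grooved_end_b (a point): Point on the die block: the corner at the own -x end of its grooved side, at half height (-60, 46, 15 mm from the block's origin).
- screwdriver: Bystander: screwdriver with a black handle, 210 mm long, lying to the right of the work. Origin on its underside near the middle, x towards the tip.
- tack_hammer: Bystander: small hammer with a wooden handle, 240 mm long, lying far right. Origin on its underside near the middle, x towards the head.
- shears: Bystander: upholstery shears with steel blades and black finger loops, about 215 by 100 by 13 mm, lying beyond the work. Origin on the underside near the pivot, x towards the blade tips.
- utility_knife: Bystander: yellow utility knife, about 170 by 28 by 20 mm, lying behind the fence. Origin under its middle, x towards the blade.
- thread_spool: Bystander: thread spool standing on end near the far end of the fence, 42 mm across and 50 mm high. Origin: centre of the underside.
- rivet_tin: Bystander: round metal tin, 71 mm across and 60 mm high, standing right of and beyond the work. Origin: centre of the underside.
- seat_spring: Bystander: coil spring with hooked ends, 150 mm long and 16 mm thick, lying between the robot and the work. Origin under its middle, x along it.
- pad_offcut: Bystander: black foam pad, 160 by 110 by 12 mm, lying on the near right. Origin: centre of the underside.
Not all that is in view belongs to the job. Leave any turquoise look-alike of the die_block alone.

How it is judged:
On the way:
1. the block is turned so that its grooved side faces the fence to within 0.2 rad (11 degrees), while the whole grooved side is still at least 8 mm clear of the fence (angle between the x axis of die_block and the x axis of fence, either way round below 0.2 rad and y of fence in the frame of die_block above 0.05 m and y of each of grooved_end_a, grooved_end_b in the frame of fence below -0.008 m), for 0.1 s.
At the end, for the whole second after the job is handed in: The die block lies still and flat on the bench with both ends of its grooved side within 4 mm of the fence's working face, and neither end more than 3 mm past the end of the fence (the block's middle within 43 mm of the fence's middle) (y of grooved_end_a in the frame of fence between -0.004 and 0.004 m and y of grooved_end_b in the frame of fence between -0.004 and 0.004 m and x of grooved_end_a in the frame of fence below 0.103 m and x of grooved_end_b in the frame of fence above -0.103 m and y of die_block in the frame of fence below 0 m and height (world z) of die_block below 0.003 m and angle between die_block's own z axis and vertical below 0.05 rad and linear speed of die_block below 0.01 m/s); the robot touches nothing.
It fails at once if the die block is lifted or tipped up (more than 6 mm off the bench or 0.1 rad) (height (world z) of die_block above 0.006 m or angle between die_block's own z axis and vertical above 0.1 rad).
It fails at once if a tool or part lying about is moved more than 20 mm (distance of any of screwdriver, tack_hammer, shears, utility_knife, thread_spool, rivet_tin, seat_spring, pad_offcut from where it was at the start of the episode above 0.02 m).
It also fails if it takes over 67 s, if anything falls off the work surface, if the arm or the gripper's body presses on something with over 40 N, if the wrist force passes 120 N, or if a joint passes its speed limit or range.

ROBOT

A 7-joint arm with a two-finger parallel gripper is mounted at the origin on the work surface. World frame = base frame: x ahead of the robot, y to its left, z up, the work surface at z = 0. Lengths are in m, angles in rad, forces in N, time in s.
With the tool pointing down it reaches from about 0.425 to 0.825 m from the base axis. Payload 3.6 kg.
Tool frame: the origin (TCP) lies between the finger pads; the fingertips stand 19 mm ahead of it and the grasp point (between the pads) is the TCP; z points along the fingers, y is the direction in which the jaws open and shut (so a half turn about z gives the same grasp; the last joint's range is limited). The gripper opens to 85 mm and grips with 20 to 120 N. Pads are 22 mm wide; open, the fingers measure 114 mm over their backs; the gripper's body (76 mm by 85 mm) begins 54 mm behind the grasp point. The pads swing forward as they close: fully open they stand 13 mm farther back than shut.
Start: joints at [-1.302, 0.615, -0.013, 1.423, 0.008, 1.103, -0.04], TCP at [0.189, 0.622, 0.25] pointing down, gripper open.
Joint ranges: [-3.12, 3.12], [-0.3, 2.06], [-1.34, 1.32], [0.26, 2.42], [-1.36, 4.5], [0.01, 1.98], [-2.84, 2.84]. Speed limits (rad/s): [2.79, 2.79, 3.14, 3.14, 3.14, 3.14, 3.14].

INTERFACE

Orientations are given as a rotation vector (axis times angle).
In Python, from workcell import status, viewer, finish_job gives the robot as it stands.
- The arm moves only by the tool apply_moves, never from a script. Its arguments are lists of equal length, an entry for each row: "gripper": the finger opening in cm, from 0 to 8.54; "xyz": the shift along the tool's x, y, z in cm, a list of three; "twist": the turn about the tool's z in rad. In form: {"gripper": [gripper, ...], "xyz": [[dx, dy, dz], ...], "twist": [twist, ...]}. A call has 1 to 8 rows; each row shifts and turns the commanded pose from where the row before left it, along the tool's axes as they then stand; what a row does not reach is not made up. A row lasts 1/12 s, in which the tool goes at most 41.7 mm and 7.16 degrees, less where a joint would pass 70% of its speed; a pose out of reach is approached as far as the arm can. A call is refused whole if a number of a shift passes 4.17 or a number of a turn 0.125, either way. A call with a gripper value outside its range is refused whole. The fingers move at their own pace and stop on an object; "force" is the grip in N (left out, the last holds). Time passes only in rows, so rows that do not move let the fingers close. It gives the time, the measured TCP pose, the force and the opening at its end, in the units of the state.
- status.read_state(): the state, without advancing time (a new reading comes with each control period).
- viewer.capture(name): name is "scene" or "side" or "wrist"; returns a dict with "img" (480x640x3 uint8, red, green, blue), "fx", "fy", "cx", "cy" (pixels), "extrinsics" (4x4, takes a point from world to camera coordinates). Camera axes: x right, y up, looking along -z (the intrinsics and any distortion apply to the point x, -y, -z); pixel columns grow to the right and rows downward; lengths in m; the calibration is good to about 2 mm. A picture is of the moment at which its call begins. There is no depth.
- finish_job(): hands the job in, once; it reports no verdict.
The state is a dict: "t": time; "joints": joint angles; "qvel": joint speeds; "effort": joint torques, N m; "ee_pos": TCP position; "tool_rot": TCP orientation; "ft_force": force on the tool from outside, world axes, zero at the start; "torque": the same for the moment, N m; "width": finger opening in m.
Only numpy, scipy, OpenCV 4.12 (cv2) and the standard library are available. Lean on these libraries where they do the work, as an engineer would, in place of code of your own. Each camera call takes 0.05 s, during which the arm holds its last target. There are 200 camera calls.

## Working session

There is one attempt and no reset: what is moved stays moved. The work goes in short steps, Python scripts to look and compute and a tool call to move; the robot and the scene stay as the last step left them, time stands still between calls to the robot, and variables do not carry over. Pictures are saved under pics/ and viewed, about 8 in all and at most 12, crops included, and the job is handed in when it is done.

Besides the shell and the picture viewer there is one more tool, called after "Request:" as name(argument=value, ...) on one line, values as JSON. apply_moves: Moves the arm, as the interface text tells. Its arguments: {"type":"object","properties":{"gripper":{"type":"array","items":{"type":"number"}},"xyz":{"type":"array","items":{"type":"array","items":{"type":"number"}}},"twist":{"type":"array","items":{"type":"number"}},"force":{"type":"number"}},"required":["gripper","xyz","twist"]}

```bash
ls; mkdir -p pics
python3 - <<'E'
from workcell import status, viewer
import cv2, pickle
s=status.read_state(); print(s)
for n in("scene","side"):
    c=viewer.capture(n); pickle.dump(c,open(f"{n}0.pkl","wb")); cv2.imwrite(f"pics/{n}0.png",c["img"][:,:,::-1])
    print(n,c["fx"],c["fy"],c["cx"],c["cy"],[k for k in c]); print(c["extrinsics"])
E
```

```text
pics
{'t': 0.0, 'joints': array([-1.30150225,  0.61595497, -0.01260629,  1.42493843,  0.00811045,
        1.10337877, -0.04039603]), 'qvel': array([-0.00190875,  0.00030307,  0.00057864, -0.00073303, -0.00081772,
        0.00093072, -0.00058439]), 'effort': array([ 3.57312183e-05, -4.69204938e+01,  2.59351898e-01, -1.71029413e+01,
        9.96992632e-03,  9.69490648e-03, -9.71559047e-06]), 'ee_pos': array([0.18926119, 0.62107578, 0.2491018 ]), 'tool_rot': array([-0.46278615, -3.10697913,  0.0040959 ]), 'ft_force': array([-0.74325597, -0.26155719, -0.62579964]), 'torque': array([0.00327164, 0.01773216, 0.00922117]), 'width': 0.08506670129429238}
scene 544.8699443565653 544.8699443565653 318.649466234794 238.32207478248537 ['img', 'fx', 'fy', 'cx', 'cy', 'extrinsics']
[[ 0.3049127   0.95236399  0.00557408 -0.0356756 ]
 [-0.81467737  0.25779001  0.51946617  0.41503783]
 [ 0.49328393 -0.16293291  0.85447284 -1.39331362]
 [ 0.          0.          0.          1.        ]]
side 444.1620166830898 444.1620166830898 317.419421679773 241.74707043025103 ['img', 'fx', 'fy', 'cx', 'cy', 'extrinsics']
[[ 0.99926955 -0.02909836  0.02477185 -0.50692205]
 [-0.00395865  0.56592132  0.82444975  0.02589711]
 [-0.03800905 -0.8239456   0.56539275 -1.16598245]
 [ 0.          0.          0.          1.        ]]
```

View pics/scene0.png

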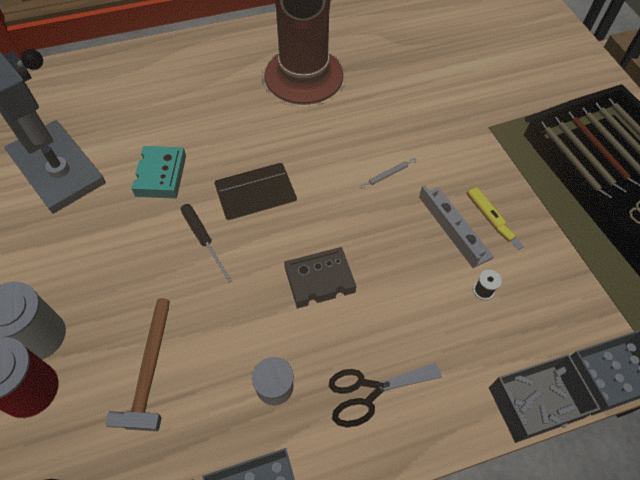

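View pics/side0.png

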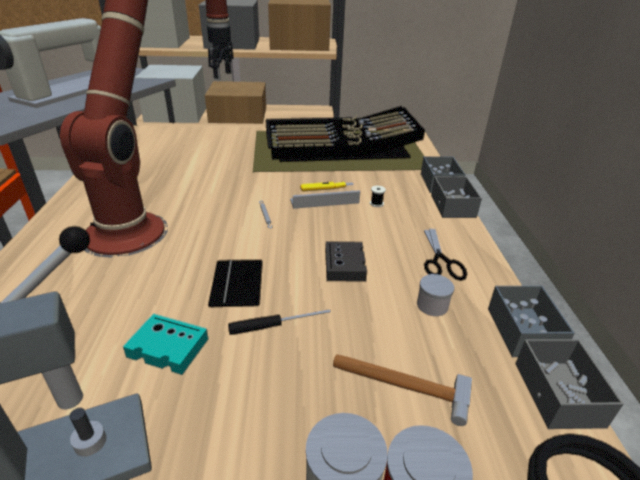

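The scene view shows the dark block at about (320,277), with its grooves on the lower edge near row 298. The turquoise look-alike is at (160,172). The fence runs from (425,190) to (490,260), with its plain face turned towards the block. The dark slab by the fence fits the description, so I'll confirm it in one enlarged crop.

Run:
```python
import pickle,cv2,numpy as np
c=pickle.load(open("scene0.pkl","rb"))["img"][:,:,::-1]
a=cv2.resize(c[235:315,270:370],None,fx=6,fy=6,interpolation=cv2.INTER_CUBIC)
b=cv2.resize(c[175:275,410:500],None,fx=6,fy=6,interpolation=cv2.INTER_CUBIC)
o=np.zeros((600,800,3),np.uint8)
# block 4x at left, fence 4x right
a=cv2.resize(c[240:315,275:365],None,fx=4.4,fy=4.4,interpolation=cv2.INTER_CUBIC)
b=cv2.resize(c[180:270,415:495],None,fx=4.8,fy=4.8,interpolation=cv2.INTER_CUBIC)
a=np.clip(a*1.8,0,255).astype(np.uint8)
o[:a.shape[0],:a.shape[1]]=a; o[:b.shape[0],405:405+b.shape[1]]=b
cv2.imwrite("pics/crop0.png",o[:440])
hsv=cv2.cvtColor(c,cv2.COLOR_BGR2HSV)
for p in [(320,285),(290,275),(315,297),(320,310),(250,190),(275,280)]: print(p,c[p[1],p[0]],hsv[p[1],p[0]])
```

```text
(320, 285) [58 64 70] [15 44 70]
(290, 275) [57 61 70] [ 9 47 70]
(315, 297) [33 41 51] [13 90 51]
(320, 310) [110 135 157] [ 16  76 157]
(250, 190) [41 48 54] [16 61 54]
(275, 280) [ 99 122 148] [ 14  84 148]
```

View pics/crop0.png

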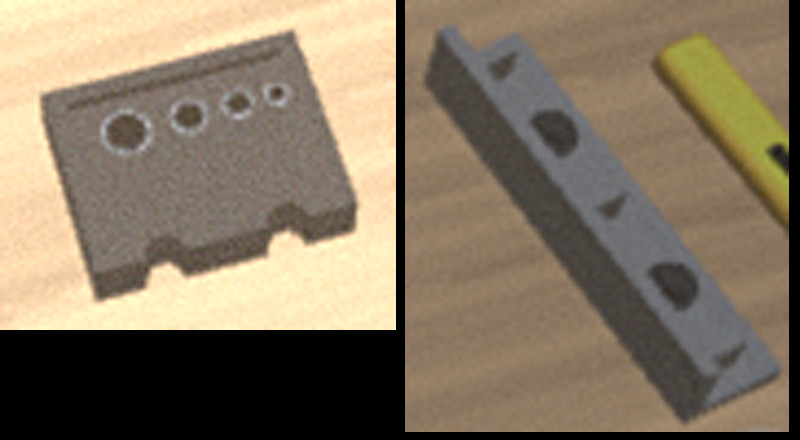

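The crop confirms it. The dark block has two grooves on its lower side and four cups near the opposite side, with end a at the lower left (296,302) and end b at the right (356,287). The fence's plain face is the dark strip from (420,197) to (473,267).

```bash
cat > h.py <<'E'
import numpy as np,cv2,pickle
from scipy.optimize import least_squares,minimize
def proj(c,P):
    P=np.atleast_2d(P); q=P@c["extrinsics"][:3,:3].T+c["extrinsics"][:3,3]
    return np.c_[c["cx"]+c["fx"]*q[:,0]/-q[:,2], c["cy"]-c["fy"]*q[:,1]/-q[:,2]]
def place(p,L):
    L=np.asarray(L,float); k,s=np.cos(p[2]),np.sin(p[2])
    return np.c_[p[0]+k*L[:,0]-s*L[:,1], p[1]+s*L[:,0]+k*L[:,1], L[:,2]]
def fit(c,L,uv,p0):
    r=least_squares(lambda p:(proj(c,place(p,L))-uv).ravel(),p0); return r.x,np.abs(r.fun).max()
BOX=np.array([[x,y,z] for x in(-.06,.06) for y in(-.046,.046) for z in(0,.03)])
def mask(c,p,shape=(480,640),L=BOX,S=4):
    h=cv2.convexHull(proj(c,place(p,L)).astype(np.float32))
    m=np.zeros(shape,np.uint8); cv2.fillConvexPoly(m,np.round(h*16).astype(np.int32),255,cv2.LINE_AA,4); return m
def rel(f,b):
    k,s=np.cos(f[2]),np.sin(f[2]); d=np.array(b[:2])-f[:2]
    return np.array([k*d[0]+s*d[1],-s*d[0]+k*d[1],(b[2]-f[2]+np.pi)%(2*np.pi)-np.pi])
E
python3 - <<'E'
from h import *
c=pickle.load(open("scene0.pkl","rb"))
L=[[.06,-.046,.03],[-.06,-.046,.03],[-.06,.046,.03],[.06,.046,.03]]
# +x is left in image
uv=np.array([[284.3,261.4],[341.6,247.3],[356,286.4],[296,301.6]])
b,e=fit(c,L,uv,[.55,.1,-1.5]); print("block",b,np.degrees(b[2]),"err",e)
F=[[-.1,0,.04],[-.1,0,0],[.1,0,.04],[.1,0,0]]
uv=np.array([[422.3,185.8],[419.6,196.7],[478.1,258.7],[473.3,267.5]])
f,e=fit(c,F,uv,[.55,.3,0]); print("fence",f,np.degrees(f[2]),"err",e, np.round(proj(c,place(f,F))-uv,1).tolist())
print("rel",rel(f,b)); print("ends",place(f,[[-.1,0,0],[.1,0,0],[-.1,.05,0],[.1,.05,0]])[:,:2].round(3).tolist())
print("block corners",place(b,L)[:,:2].round(3).tolist())
# ground points of others (approx)
def g(u,v,z):
    r=least_squares(lambda q:(proj(c,[[q[0],q[1],z]])-[[u,v]]).ravel(),[.5,0]); return r.x.round(3)
for n,u,v,z in [("spool",487,275,.05),("tin",273,372,.06),("knifeA",472,190,.02),("knifeB",520,246,.005),("springA",363,185,.008),("springB",413,160,.008),("shearsTip",440,370,.005),("loop",345,372,.01),("sdtip",229,280,.005),("sdhandle",185,208,.02),("pad",293,190,.012),("pad2",297,203,0.01)]: print(n,g(u,v,z))
pickle.dump(f,open("f.pkl","wb"))
# side camera check
c2=pickle.load(open("side0.pkl","rb")); print("side block",proj(c2,place(b,L)).round(0).tolist(),"fence",proj(c2,place(f,F)).round(0).tolist())
E
```

```text
block [ 0.5681367  -0.14269749 -1.60102573] -91.73201743498451 err 0.483338724158898
fence [0.53660812 0.14678856 0.17016327] 9.749637173638982 err 0.4662588598838511 [[0.1, -0.1], [-0.2, -0.0], [0.1, -0.3], [-0.1, 0.5]]
rel [-0.01794929 -0.29064419 -1.771189  ]
ends [[0.438, 0.13], [0.635, 0.164], [0.43, 0.179], [0.627, 0.213]]
block corners [[0.52, -0.201], [0.524, -0.081], [0.616, -0.084], [0.612, -0.204]]
spool [0.678 0.158]
tin [ 0.739 -0.281]
knifeA [0.468 0.237]
knifeB [0.62  0.277]
springA [0.376 0.02 ]
springB [0.344 0.153]
shearsTip [0.81 0.01]
loop [ 0.762 -0.157]
sdtip [ 0.515 -0.315]
sdhandle [ 0.328 -0.365]
pad [ 0.346 -0.132]
pad2 [ 0.38  -0.133]
side block [[326.0, 271.0], [325.0, 241.0], [362.0, 242.0], [367.0, 272.0]] fence [[292.0, 196.0], [292.0, 208.0], [360.0, 191.0], [359.0, 203.0]]
```

```bash
cat >> h.py <<'E'
F=pickle.load(open("f.pkl","rb"))
FBOX=np.array([[x,y,z] for x in(-.102,.102) for y in(0.0,.052) for z in(0,.042)])
def dark(c):
    m=(cv2.cvtColor(c["img"],cv2.COLOR_RGB2HSV)[:,:,2]<92).astype(np.uint8)
    return cv2.morphologyEx(m,cv2.MORPH_CLOSE,np.ones((5,5)))*255
def track(cs,p0):
    ds=[]
    for c in cs:
        w=cv2.dilate(mask(c,p0),np.ones((25,25)))>0
        fm=mask(c,F,L=FBOX)>0
        ds.append((c,dark(c).astype(float),w&~fm))
    def cost(p): return sum(np.abs(d-mask(c,p))[w].sum() for c,d,w in ds)/255
    best=None
    for da in(0,-.15,.15):
        x0=np.array(p0)+[0,0,da]
        r=minimize(cost,x0,method="Nelder-Mead",options=dict(initial_simplex=x0+np.array([[0,0,0],[.012,0,0],[0,.012,0],[0,0,.12]]),xatol=1e-4,fatol=.5))
        if best is None or r.fun<best.fun: best=r
    return best.x,best.fun
def look(p0,names=("scene",),save=None):
    from workcell import viewer
    cs=[viewer.capture(n) for n in names]
    p,e=track(cs,p0); r=rel(F,p); pickle.dump(p,open("b.pkl","wb"))
    print("block",p.round(4),"deg",np.degrees(p[2]).round(1),"cost",round(e,1),"| in fence xy mm",(r[:2]*1000).round(1),"yaw deg",np.degrees(r[2]).round(1))
    print("corners",[(n,*q[:2].round(3)) for n,q in zip(("++","-+","--","+-"),place(p,[[.06,.046,0],[-.06,.046,0],[-.06,-.046,0],[.06,-.046,0]]))])
    if save:
        for n,c in zip(names,cs): cv2.imwrite(f"pics/{save}_{n}.png",c["img"][:,:,::-1])
    return p
def tool():
    from workcell import status
    from scipy.spatial.transform import Rotation as R
    s=status.read_state(); A=R.from_rotvec(s["tool_rot"]).as_matrix()
    h=np.arctan2(A[1,1],A[0,1])
    print("t",round(s["t"],2),"tcp",s["ee_pos"].round(4),"yhead",np.degrees(h).round(1),"F",s["ft_force"].round(1),"w",round(s["width"],3),"tilt",A[2,2].round(4),"j",s["joints"].round(2))
    return s["ee_pos"],h
def plan(way,step=.04):
    """way: (x,y,z,jaw heading deg[,step]); print rows"""
    P,h=tool(); P=np.array(P); rows=[]
    for w in way:
        st=w[4] if len(w)>4 else step
        d=np.array(w[:3])-P; dh=(np.radians(w[3])-h+np.pi)%(2*np.pi)-np.pi
        n=max(1,int(np.ceil(max(np.linalg.norm(d)/st,abs(dh)/.124))))
        for i in range(n):
            y=np.array([np.cos(h),np.sin(h),0]); x=np.array([-y[1],y[0],0])
            rows.append(([round(float(v),2) for v in np.array([d@x,d@y,-d[2]])/n*100],round(-dh/n,3))); h+=dh/n
        P=np.array(w[:3])
    for i in range(0,len(rows),8):
        b=rows[i:i+8]; print("xyz",[r[0] for r in b],"twist",[r[1] for r in b])
E
python3 - <<'E'
from h import *
p=[.5681,-.1427,-1.601]
for ns in(["scene"],["side"],["scene","side"]):
    print(ns,*track([pickle.load(open(n+"0.pkl","rb")) for n in ns],p))
pickle.dump(np.array(p),open("b.pkl","wb"))
plan([(.614,-.245,.13,9.75),(.614,-.245,.03,9.75)])
E
```

```text
['scene'] [ 0.56620254 -0.14248071 -1.59384392] 264.99607843137255
['side'] [ 0.56825508 -0.13940803 -1.63640993] 216.0078431372549
['scene', 'side'] [ 0.56664853 -0.14288297 -1.62758928] 499.6549019607843
t 0.1 tcp [0.1893 0.6211 0.2492] yhead 73.1 F [-0.3 -0.2  0.2] w 0.085 tilt -1.0 j [-1.3   0.62 -0.01  1.42  0.01  1.1  -0.04]
xyz [[-2.63, -2.82, 0.48], [-2.76, -2.7, 0.48], [-2.87, -2.58, 0.48], [-2.98, -2.45, 0.48], [-3.09, -2.31, 0.48], [-3.19, -2.17, 0.48], [-3.28, -2.03, 0.48], [-3.37, -1.88, 0.48]] twist [np.float64(0.044), np.float64(0.044), np.float64(0.044), np.float64(0.044), np.float64(0.044), np.float64(0.044), np.float64(0.044), np.float64(0.044)]
xyz [[-3.45, -1.73, 0.48], [-3.52, -1.58, 0.48], [-3.59, -1.42, 0.48], [-3.65, -1.26, 0.48], [-3.7, -1.1, 0.48], [-3.74, -0.93, 0.48], [-3.78, -0.77, 0.48], [-3.81, -0.6, 0.48]] twist [np.float64(0.044), np.float64(0.044), np.float64(0.044), np.float64(0.044), np.float64(0.044), np.float64(0.044), np.float64(0.044), np.float64(0.044)]
xyz [[-3.83, -0.43, 0.48], [-3.85, -0.26, 0.48], [-3.86, -0.09, 0.48], [-3.86, 0.08, 0.48], [-3.85, 0.25, 0.48], [-3.84, 0.42, 0.48], [-3.81, 0.59, 0.48], [-3.78, 0.76, 0.48]] twist [np.float64(0.044), np.float64(0.044), np.float64(0.044), np.float64(0.044), np.float64(0.044), np.float64(0.044), np.float64(0.044), np.float64(0.044)]
xyz [[-3.75, 0.92, 0.48], [0.0, 0.0, 3.33], [0.0, 0.0, 3.33], [0.0, 0.0, 3.33]] twist [np.float64(0.044), np.float64(-0.0), np.float64(-0.0), np.float64(-0.0)]
```

Request:
apply_moves(gripper=[0,0,0,0,0,0,0,0], xyz=[[-2.6,-2.8,0.5],[-2.8,-2.7,0.5],[-2.9,-2.6,0.5],[-3.0,-2.4,0.5],[-3.1,-2.3,0.5],[-3.2,-2.2,0.5],[-3.3,-2.0,0.5],[-3.4,-1.9,0.5]], twist=[0.044,0.044,0.044,0.044,0.044,0.044,0.044,0.044], force=40)

```text
t: 0.77
ee_pos: [0.327, 0.3426, 0.21]
tool_rot: [-1.002, -2.977, 0.001]
ft_force: [1.6, -0.3, -0.4]
width: 0.0
```

Request:
apply_moves(gripper=[0,0,0,0,0,0,0,0], xyz=[[-3.4,-1.7,0.5],[-3.5,-1.6,0.5],[-3.6,-1.4,0.5],[-3.6,-1.3,0.5],[-3.7,-1.1,0.5],[-3.7,-0.9,0.5],[-3.8,-0.8,0.5],[-3.8,-0.6,0.5]], twist=[0.044,0.044,0.044,0.044,0.044,0.044,0.044,0.044])

```text
t: 1.43
ee_pos: [0.4625, 0.0668, 0.17]
tool_rot: [-1.508, -2.755, 0.0]
ft_force: [0.4, 0.7, -0.2]
width: 0.0003
```

```bash
sed -i 's/round(-dh\/n,3)/round(float(-dh\/n),3)/' h.py
python3 - <<'E'
from h import *
plan([(.614,-.245,.13,9.75),(.614,-.245,.03,9.75)])
E
```

```text
t 1.43 tcp [0.4625 0.0668 0.17  ] yhead 32.6 F [ 0.4  0.7 -0.2] w 0.0 tilt -1.0 j [-0.33  0.46  0.2   2.04 -0.14  0.66  0.53]
xyz [[-3.83, -0.45, 0.44], [-3.84, -0.28, 0.44], [-3.85, -0.11, 0.44], [-3.85, 0.06, 0.44], [-3.84, 0.23, 0.44], [-3.83, 0.4, 0.44], [-3.81, 0.57, 0.44], [-3.78, 0.74, 0.44]] twist [0.044, 0.044, 0.044, 0.044, 0.044, 0.044, 0.044, 0.044]
xyz [[-3.74, 0.91, 0.44], [0.0, 0.0, 3.33], [0.0, 0.0, 3.33], [0.0, 0.0, 3.33]] twist [0.044, -0.0, -0.0, -0.0]
```

Request:
apply_moves(gripper=[0,0,0,0,0,0,0,0], xyz=[[-3.8,-0.5,0.4],[-3.8,-0.3,0.4],[-3.9,-0.1,0.4],[-3.9,0.1,0.4],[-3.8,0.2,0.4],[-3.8,0.4,0.4],[-3.8,0.6,0.4],[-3.8,0.7,0.4]], twist=[0.044,0.044,0.044,0.044,0.044,0.044,0.044,0.044])

```text
t: 2.1
ee_pos: [0.5973, -0.2097, 0.1376]
tool_rot: [-1.967, -2.448, -0.0]
ft_force: [1.2, 0.0, 0.9]
width: 0.0
```

Request:
apply_moves(gripper=[0,0,0,0,0], xyz=[[-3.7,0.9,0.5],[0,0,3.3],[0,0,3.3],[0,0,3.3],[0,0,0]], twist=[0.044,0,0,0,0])

```text
t: 2.52
ee_pos: [0.6084, -0.2398, 0.0265]
tool_rot: [-2.009, -2.395, 0.007]
ft_force: [-1.3, 0.1, -1.3]
width: -0.0001
```

Run:
```python
from h import *
tool()
p=look(pickle.load(open("b.pkl","rb")),("scene","side"),"s1")
plan([(.614,-.15,.03,20,.008)])
```

```text
t 2.52 tcp [ 0.6084 -0.2398  0.0265] yhead 10.0 F [-1.3  0.1 -1.3] w -0.0 tilt -0.9999 j [ 0.21  0.9   0.23  1.59 -0.28  0.71  0.75]
block [ 0.5692 -0.1456 -1.5786] deg -90.4 cost 2326.6 | in fence xy mm [ -17.4 -293.7] yaw deg -100.2
corners [('++', np.float64(0.615), np.float64(-0.206)), ('-+', np.float64(0.616), np.float64(-0.086)), ('--', np.float64(0.524), np.float64(-0.085)), ('+-', np.float64(0.523), np.float64(-0.205))]
t 2.62 tcp [ 0.6128 -0.242   0.0332] yhead 10.0 F [-0.2 -0.2  0. ] w 0.0 tilt -1.0 j [ 0.21  0.89  0.23  1.58 -0.28  0.71  0.75]
xyz [[0.75, 0.14, 0.03], [0.75, 0.15, 0.03], [0.75, 0.16, 0.03], [0.75, 0.18, 0.03], [0.74, 0.19, 0.03], [0.74, 0.2, 0.03], [0.74, 0.21, 0.03], [0.73, 0.22, 0.03]] twist [-0.014, -0.014, -0.014, -0.014, -0.014, -0.014, -0.014, -0.014]
xyz [[0.73, 0.23, 0.03], [0.73, 0.24, 0.03], [0.72, 0.25, 0.03], [0.72, 0.26, 0.03]] twist [-0.014, -0.014, -0.014, -0.014]
```

Request:
apply_moves(gripper=[0,0,0,0,0,0,0,0], xyz=[[1.2,0.25,0.05],[1.2,0.25,0.05],[0.75,0.16,0.05],[0.75,0.18,0.05],[0.75,0.2,0.05],[0.75,0.2,0.05],[0.75,0.2,0],[0.75,0.2,0]], twist=[0,0,-0.02,-0.02,-0.04,-0.05,-0.05,-0.05])

```text
t: 3.28
ee_pos: [0.6218, -0.1792, 0.036]
tool_rot: [1.714, 2.602, -0.003]
ft_force: [8.4, -11.2, -1.8]
width: 0.0003
```

Run:
```python
from h import *
tool()
p=look(pickle.load(open("b.pkl","rb")),("scene","side"),"s2")
```

```text
t 3.28 tcp [ 0.6218 -0.1792  0.036 ] yhead 23.3 F [  8.4 -11.2  -1.8] w 0.0 tilt -0.9997 j [ 0.14  0.86  0.18  1.64 -0.22  0.64  0.84]
block [ 0.5603 -0.128  -1.2709] deg -72.8 cost 1763.3 | in fence xy mm [ -23.2 -274.8] yaw deg -82.6
corners [('++', np.float64(0.622), np.float64(-0.172)), ('-+', np.float64(0.586), np.float64(-0.057)), ('--', np.float64(0.499), np.float64(-0.084)), ('+-', np.float64(0.534), np.float64(-0.199))]
```

View pics/s2_scene.png

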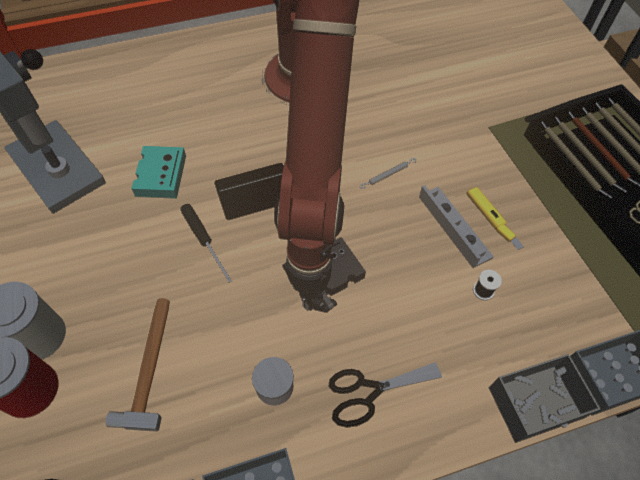

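The arm covers part of the block, but I can see it turning anticlockwise: its grooved corner is now near (362,270). The bystanders are undisturbed. I'll keep pushing on this corner, following the turn.

Request:
apply_moves(gripper=[0,0,0,0,0,0,0,0], xyz=[[0.8,-0.2,0.1],[0.8,-0.1,0.1],[0.8,-0.1,0.1],[0.8,0,0.1],[0.8,0,0],[0.8,0,0],[0.8,0,0],[0.8,0,0]], twist=[-0.06,-0.06,-0.06,-0.06,-0.06,-0.06,-0.06,-0.06])

```text
t: 4.05
ee_pos: [0.5923, -0.129, 0.0359]
tool_rot: [1.038, 2.915, 0.0]
ft_force: [17.8, -10.7, 6.1]
width: 0.0002
```

Run:
```python
from h import *
tool()
p=pickle.load(open("b.pkl","rb")); p[2]+=.3;p[1]+=.015
p=look(p,("scene","side"),"s3")
```

```text
t 4.05 tcp [ 0.5923 -0.129   0.0359] yhead 50.8 F [ 17.8 -10.7   6.1] w 0.0 tilt -0.9989 j [ 0.14  0.8   0.06  1.78 -0.07  0.51  1.12]
block [ 0.5196 -0.0933 -1.072 ] deg -61.4 cost 1357.8 | in fence xy mm [ -57.4 -233.8] yaw deg -71.2
corners [('++', np.float64(0.589), np.float64(-0.124)), ('-+', np.float64(0.531), np.float64(-0.019)), ('--', np.float64(0.451), np.float64(-0.063)), ('+-', np.float64(0.508), np.float64(-0.168))]
```

Run:
```python
from h import *
plan([(.60,-.15,.05,50.8),(.585,-.175,.12,45),(.470,-.190,.12,28.6)])
```

```text
t 4.15 tcp [ 0.5903 -0.1271  0.0357] yhead 50.8 F [14.7 -8.7  9.2] w -0.0 tilt -0.9991 j [ 0.14  0.8   0.06  1.79 -0.07  0.51  1.12]
xyz [[-2.2, -1.17, -1.43], [-0.21, -1.44, -3.5], [-0.28, -1.43, -3.5], [2.36, -3.06, -0.0], [2.05, -3.27, -0.0], [1.73, -3.46, -0.0]] twist [0.0, 0.051, 0.051, 0.095, 0.095, 0.095]
```

Request:
apply_moves(gripper=[0,0,0,0,0,0,0], xyz=[[-2.2,-1.2,0],[-0.2,-1.4,-4.1],[-0.3,-1.4,-4.1],[2.4,-3.1,0],[2.0,-3.3,0],[1.7,-3.5,0],[0,0,0]], twist=[0,0.05,0.05,0.095,0.095,0.095,0])

```text
t: 4.73
ee_pos: [0.4435, -0.1837, 0.1068]
tool_rot: [-1.607, -2.686, 0.006]
ft_force: [-1.0, 0.5, -0.6]
width: -0.0
```

Run:
```python
from h import *
tool()
p=pickle.load(open("b.pkl","rb"))
p=look(p,("scene","side"),"s4")
```

```text
t 4.73 tcp [ 0.4435 -0.1837  0.1068] yhead 28.2 F [-1.   0.5 -0.6] w -0.0 tilt -0.9999 j [ 0.24  0.58  0.15  2.05 -0.16  0.53  1.  ]
block [ 0.5115 -0.0882 -1.139 ] deg -65.3 cost 855.3 | in fence xy mm [ -64.5 -227.3] yaw deg -75.0
corners [('++', np.float64(0.578), np.float64(-0.123)), ('-+', np.float64(0.528), np.float64(-0.014)), ('--', np.float64(0.445), np.float64(-0.053)), ('+-', np.float64(0.495), np.float64(-0.162))]
```

View pics/s4_side.png

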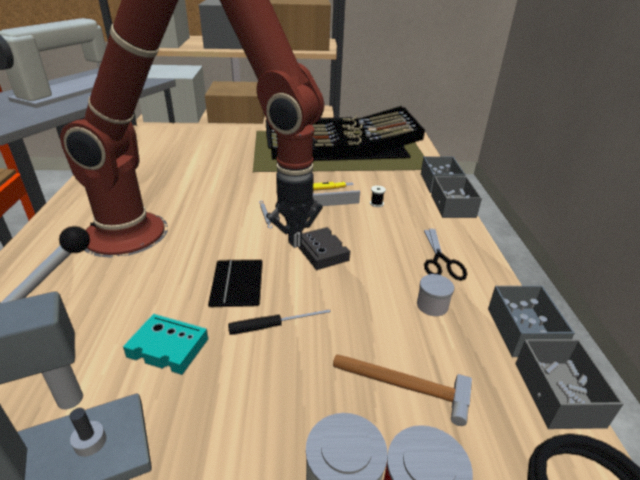

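The side view shows the block clear of the gripper, its near face running from about (318,265) to (349,257). I'll compare the tracked pose with those corners.

Run:
```python
from h import *
c=pickle.load(open("side0.pkl","rb")); p=pickle.load(open("b.pkl","rb"))
for z in(.03,0): print(z,proj(c,place(p,[[.06,.046,z],[-.06,.046,z],[-.06,-.046,z],[.06,-.046,z]])).round(0).tolist())
a=cv2.imread("pics/s4_side.png")[215:280,280:365]; b=cv2.imread("pics/s4_scene.png")[225:315,280:390]
a=np.clip(cv2.resize(a,None,fx=4.5,fy=4.5,interpolation=2)*1.7,0,255); b=np.clip(cv2.resize(b,None,fx=3.5,fy=3.5,interpolation=2)*1.7,0,255)
o=np.zeros((max(a.shape[0],b.shape[0]),a.shape[1]+b.shape[1]+4,3)); o[:a.shape[0],:a.shape[1]]=a; o[:b.shape[0],a.shape[1]+4:]=b
cv2.imwrite("pics/s4crop.png",o); print(a.shape,b.shape)
```

```text
0.03 [[349.0, 251.0], [326.0, 226.0], [294.0, 234.0], [314.0, 260.0]]
0 [[348.0, 261.0], [325.0, 236.0], [294.0, 244.0], [314.0, 270.0]]
(292, 382, 3) (315, 385, 3)[ WARN:0@0.739] global loadsave.cpp:1063 imwrite_ Unsupported depth image for selected encoder is fallbacked to CV_8U.
```

View pics/s4crop.png

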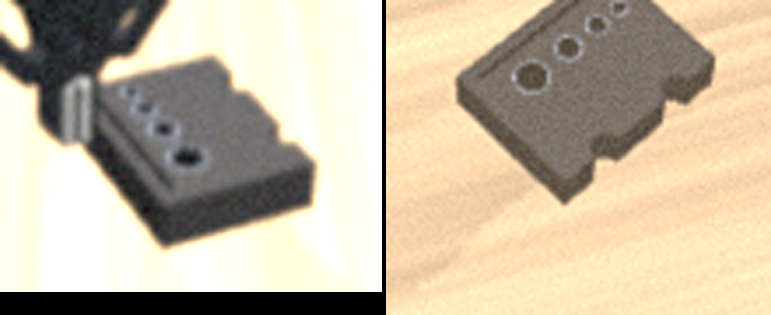

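The enlarged crops give clean top corners. In the scene view they are (301,249), (331,277) and (374,241); in the side view (316,259), (350,251) and (329,228).

Run:
```python
from h import *
c=pickle.load(open("scene0.pkl","rb"));c2=pickle.load(open("side0.pkl","rb"))
L=[[.06,-.046,.03],[.06,.046,.03],[-.06,.046,.03]]
p0=pickle.load(open("b.pkl","rb"))
p,e=fit(c,L,np.array([[300.5,249],[331,277],[373.3,241.2]]),p0); print(p,np.degrees(p[2]),e)
q,e=fit(c2,L,np.array([[316.4,259.2],[349.8,251.4],[329.1,227.7]]),p0); print(q,np.degrees(q[2]),e)
p=(p+q)/2;pickle.dump(p,open("b.pkl","wb")); print(rel(F,p),np.degrees(rel(F,p)[2]))
cor=place(p,[[.06,.046,0],[-.06,.046,0],[-.06,-.046,0],[.06,-.046,0]])[:,:2]; print(cor.round(3).tolist())
n=np.array([-np.sin(p[2]),np.cos(p[2])]);x=np.array([n[1],-n[0]]); s=cor[3]-.013*x-.03*n; print("start",s,"n",n,np.degrees(np.arctan2(n[1],n[0])))
plan([(*s,.09,28),(*s,.029,28)])
```

```text
[ 0.51592089 -0.08960666 -1.11259249] -63.74685400514785 1.103641879933889
[ 0.51708311 -0.08857496 -1.17479891] -67.31101939799962 1.2170407324447297
[-0.05976031 -0.22906776 -1.31385897] -75.27857387521271
[[0.583, -0.125], [0.534, -0.015], [0.45, -0.054], [0.499, -0.163]]
start [ 0.46679801 -0.16335058] n [0.91017059 0.41423362] 24.47106329842627
t 4.83 tcp [ 0.4533 -0.1835  0.1075] yhead 28.7 F [ 0.8 -0.4  0.1] w -0.0 tilt -1.0 j [ 0.24  0.58  0.15  2.04 -0.16  0.53  1.  ]
xyz [[1.12, 2.15, 1.75], [0.0, 0.0, 3.05], [0.0, 0.0, 3.05]] twist [0.012, -0.0, -0.0]
```

Request:
apply_moves(gripper=[0,0,0,0], xyz=[[1.1,2.1,1.8],[0,0,3.0],[0,0,3.0],[0,0,0]], twist=[0,0,0,0])

```text
t: 5.17
ee_pos: [0.4673, -0.1618, 0.0245]
tool_rot: [-1.593, -2.701, -0.001]
ft_force: [0.2, -0.4, 0.6]
width: 0.0001
```

Request:
apply_moves(gripper=[0,0,0,0,0,0,0,0], xyz=[[0,1.0,0],[0,0.8,0],[0,0.8,0],[0,0.8,0],[0,0.8,0],[0,0.8,0],[0,0.8,0],[0,0.8,0]], twist=[0,0,-0.04,-0.04,-0.05,-0.05,-0.05,-0.05])

```text
t: 5.83
ee_pos: [0.5226, -0.1355, 0.03]
tool_rot: [1.213, 2.892, -0.013]
ft_force: [-3.4, -11.5, -3.9]
width: 0.0
```

Run:
```python
from h import *
tool()
p=pickle.load(open("b.pkl","rb")); p+=[.015,.015,.3]
p=look(p,("scene","side"),"s5")
```

```text
t 5.83 tcp [ 0.5226 -0.1355  0.03  ] yhead 44.5 F [ -3.4 -11.5  -3.9] w 0.0 tilt -1.0 j [ 0.16  0.76  0.07  1.94 -0.1   0.44  1.08]
block [ 0.5275 -0.063  -0.787 ] deg -45.1 cost 1808.4 | in fence xy mm [ -44.5 -205.3] yaw deg -54.8
corners [('++', np.float64(0.602), np.float64(-0.073)), ('-+', np.float64(0.518), np.float64(0.012)), ('--', np.float64(0.453), np.float64(-0.053)), ('+-', np.float64(0.537), np.float64(-0.138))]
```

Request:
apply_moves(gripper=[0,0,0,0,0,0,0,0], xyz=[[0.1,0.8,0],[0.1,0.8,0],[0.1,0.8,0],[0,0.8,0],[0,0.8,0],[0,0.8,0],[0,0.8,0],[0,0.8,0]], twist=[-0.05,-0.05,-0.05,-0.05,-0.05,-0.05,-0.05,-0.05])

```text
t: 6.6
ee_pos: [0.5604, -0.0822, 0.0307]
tool_rot: [0.613, 3.071, -0.014]
ft_force: [1.8, -11.2, -4.8]
width: -0.0001
```

Run:
```python
from h import *
tool()
p=pickle.load(open("b.pkl","rb")); p+=[.015,.015,.35]
p=look(p,("scene","side"),"s6")
```

```text
t 6.6 tcp [ 0.5604 -0.0822  0.0307] yhead 67.4 F [  1.8 -11.2  -4.8] w -0.0 tilt -0.9999 j [ 0.11  0.78 -0.01  1.87  0.03  0.48  1.25]
block [ 0.5341 -0.0161 -0.3547] deg -20.3 cost 1920.1 | in fence xy mm [ -30.1 -160.1] yaw deg -30.1
corners [('++', np.float64(0.606), np.float64(0.006)), ('-+', np.float64(0.494), np.float64(0.048)), ('--', np.float64(0.462), np.float64(-0.038)), ('+-', np.float64(0.574), np.float64(-0.08))]
```

View pics/s6_side.png

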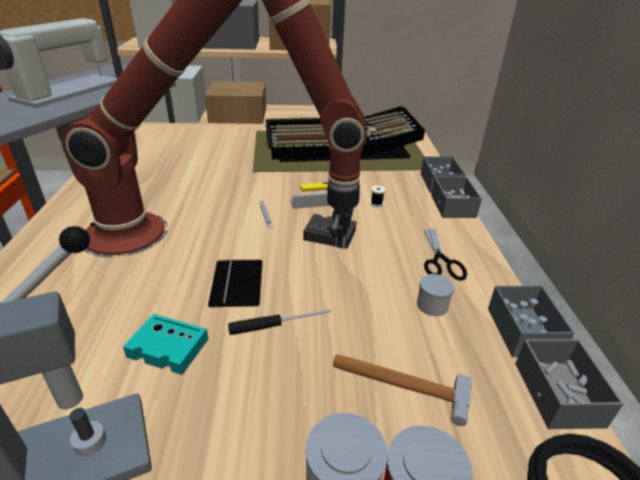

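The side view shows the block at (330,232) nearly facing the fence, with the finger at its near-right corner (340,242). One more push on this corner should square it.

Request:
apply_moves(gripper=[0,0,0,0,0], xyz=[[0,0.8,0],[0,0.8,0],[0,0.8,0],[0,0.8,0],[0,0,0]], twist=[-0.08,-0.08,-0.08,-0.08,0])

```text
t: 7.12
ee_pos: [0.5715, -0.0477, 0.0313]
tool_rot: [0.11, 3.126, -0.01]
ft_force: [3.5, -6.4, -1.8]
width: 0.0001
```

Request:
apply_moves(gripper=[0,0,0,0,0,0], xyz=[[0,-2.0,0],[0,-1.0,-4.0],[0,-3.0,-4.0],[0,-4.0,-2.0],[0,-4.0,0],[0,0,0]], twist=[0,0.1,0.12,0.12,0.12,0.12])

```text
t: 7.62
ee_pos: [0.5312, -0.1824, 0.1251]
tool_rot: [1.03, 2.958, -0.013]
ft_force: [-2.1, -1.5, -0.9]
width: 0.0
```

Run:
```python
from h import *
tool()
p=pickle.load(open("b.pkl","rb")); p+=[.005,.015,.25]
p=look(p,("scene","side"),"s7")
a=cv2.imread("pics/s7_side.png")[180:260,270:385]; b=cv2.imread("pics/s7_scene.png")[190:290,330:440]
a=np.clip(cv2.resize(a,None,fx=3.4,fy=3.4,interpolation=2)*1.6,0,255); b=np.clip(cv2.resize(b,None,fx=3.5,fy=3.5,interpolation=2)*1.6,0,255)
o=np.zeros((max(a.shape[0],b.shape[0]),a.shape[1]+b.shape[1]+4,3)); o[:a.shape[0],:a.shape[1]]=a; o[:b.shape[0],a.shape[1]+4:]=b
cv2.imwrite("pics/s7crop.png",o.astype(np.uint8)); print(a.shape)
```

```text
t 7.62 tcp [ 0.5312 -0.1824  0.1251] yhead 51.6 F [-2.1 -1.5 -0.9] w 0.0 tilt -0.9999 j [ 0.26  0.63  0.04  1.83 -0.03  0.67  1.22]
block [ 0.5319  0.0152 -0.0843] deg -4.8 cost 534.1 | in fence xy mm [ -26.9 -128.9] yaw deg -14.6
corners [('++', np.float64(0.596), np.float64(0.056)), ('-+', np.float64(0.476), np.float64(0.066)), ('--', np.float64(0.468), np.float64(-0.026)), ('+-', np.float64(0.588), np.float64(-0.036))]
(272, 391, 3)
```

View pics/s7crop.png

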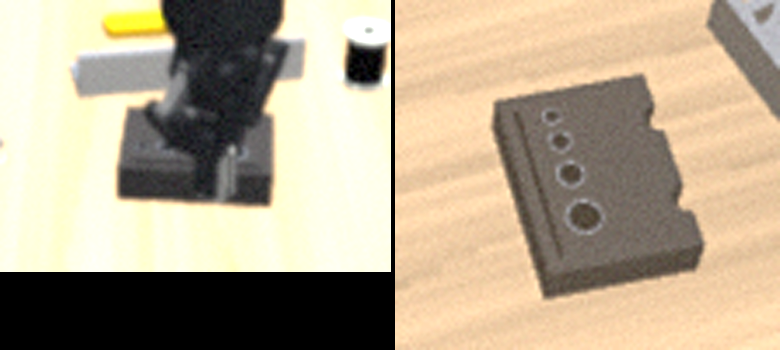

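The scene crop shows the whole block unobstructed, its grooved side about 80 mm from the fence and about 15° off square. I'll refit it from its corners and plan a two-finger push with the gripper open.

Run:
```python
from h import *
c=pickle.load(open("scene0.pkl","rb"))
L=[[-.06,-.046,.03],[-.06,.046,.03],[.06,.046,.03],[.06,-.046,.03]]
p,e=fit(c,L,np.array([[358.5,219.3],[400.5,211.6],[417.9,259],[373,267.9]]),pickle.load(open("b.pkl","rb")))
r=rel(F,p); print(p,e,r,np.degrees(r[2])); pickle.dump(p,open("b.pkl","wb"))
w=lambda y,z,x=r[0]:(*place(F,[[x,y,z]])[0],np.degrees(F[2]))
print(w(-.225,.02),w(-.103,.02))
plan([w(-.235,.10),w(-.235,.021)])
```

```text
[ 0.53363703  0.01293232 -0.09520706] 0.822316843963165 [-0.02559583 -0.13141983 -0.26537033] -15.204600124530488
(np.float64(0.5494841992307836), np.float64(-0.07929628113870318), np.float64(0.02), np.float64(9.749637173638982)) (np.float64(0.5288243211694906), np.float64(0.040941688897772846), np.float64(0.02), np.float64(9.749637173638982))
t 7.72 tcp [ 0.5337 -0.1734  0.1235] yhead 52.4 F [0.6 1.7 0.4] w 0.0 tilt -1.0 j [ 0.25  0.63  0.03  1.83 -0.03  0.67  1.22]
xyz [[0.54, 1.11, 0.34], [0.65, 1.04, 0.34], [0.76, 0.97, 0.34], [0.86, 0.88, 0.34], [0.95, 0.79, 0.34], [1.02, 0.68, 0.34], [1.09, 0.57, 0.34], [0.0, 0.0, 3.95]] twist [0.106, 0.106, 0.106, 0.106, 0.106, 0.106, 0.106, -0.0]
xyz [[0.0, 0.0, 3.95]] twist [-0.0]
```

Request:
apply_moves(gripper=[7.5,7.5,7.5,7.5,7.5,7.5,7.5,7.5], xyz=[[0.5,1.1,0.3],[0.6,1.0,0.3],[0.8,1.0,0.3],[0.9,0.9,0.3],[0.9,0.8,0.3],[1.0,0.7,0.3],[1.1,0.6,0.3],[0,0,3.0]], twist=[0.106,0.106,0.106,0.106,0.106,0.106,0.106,0])

```text
t: 8.38
ee_pos: [0.5571, -0.0805, 0.0741]
tool_rot: [1.999, 2.411, 0.018]
ft_force: [0.9, 0.2, 0.2]
width: 0.0751
```

Request:
apply_moves(gripper=[7.5,7.5,7.5], xyz=[[0,0,2.5],[0,0,2.3],[0,0,0]], twist=[0,0,0])

```text
t: 8.63
ee_pos: [0.5494, -0.0831, 0.0186]
tool_rot: [-2.004, -2.412, 0.001]
ft_force: [0.6, 0.1, -0.3]
width: 0.075
```

Run:
```python
from h import *
P,h=tool(); print("tcp in fence",rel(F,[P[0],P[1],h]))
```

```text
t 8.63 tcp [ 0.5494 -0.0831  0.0186] yhead 10.6 F [ 0.6  0.1 -0.3] w 0.075 tilt -1.0 j [-0.01  0.81  0.19  1.89 -0.3   0.47  0.58]
tcp in fence [-0.02630297 -0.22878568  0.01427254]
```

Request:
apply_moves(gripper=[7.5,7.5,7.5,7.5,7.5,7.5,7.5,7.5], xyz=[[1.2,0,0],[0.8,0,0],[0.8,0,0],[0.8,0,0],[0.8,0,0],[0.8,0,0],[0.8,0,0],[0.8,0,0]], twist=[0.014,0,0,0,0,0,0,0])

```text
t: 9.3
ee_pos: [0.5459, -0.0255, 0.0237]
tool_rot: [2.028, 2.374, 0.007]
ft_force: [7.5, -9.1, -1.8]
width: 0.075
```

Request:
apply_moves(gripper=[7.5,7.5,7.5,7.5], xyz=[[0.8,0,0],[0.8,0,0],[0.8,0,0],[0,0,0]], twist=[0,0,0,0])

```text
t: 9.63
ee_pos: [0.5401, -0.002, 0.0236]
tool_rot: [2.026, 2.379, 0.002]
ft_force: [4.1, -11.0, 0.7]
width: 0.0747
```

Run:
```python
from h import *
P,h=tool(); print("tcp in fence",rel(F,[P[0],P[1],h]))
p=place(F,[[-.026,-.077,0]])[0]; p=np.array([p[0],p[1],F[2]])
look(p,("scene","side"),"s8")
```

```text
t 9.63 tcp [ 0.5401 -0.002   0.0236] yhead 9.2 F [  4.1 -11.    0.7] w 0.075 tilt -0.9999 j [-0.18  0.78  0.22  1.95 -0.35  0.43  0.45]
tcp in fence [-0.02176781 -0.14722082 -0.01016355]
block [0.5165 0.0489 0.1505] deg 8.6 cost 1217.9 | in fence xy mm [-36.4 -93.1] yaw deg -1.1
corners [('++', np.float64(0.569), np.float64(0.103)), ('-+', np.float64(0.45), np.float64(0.085)), ('--', np.float64(0.464), np.float64(-0.006)), ('+-', np.float64(0.583), np.float64(0.012))]
```

View pics/s8_scene.png

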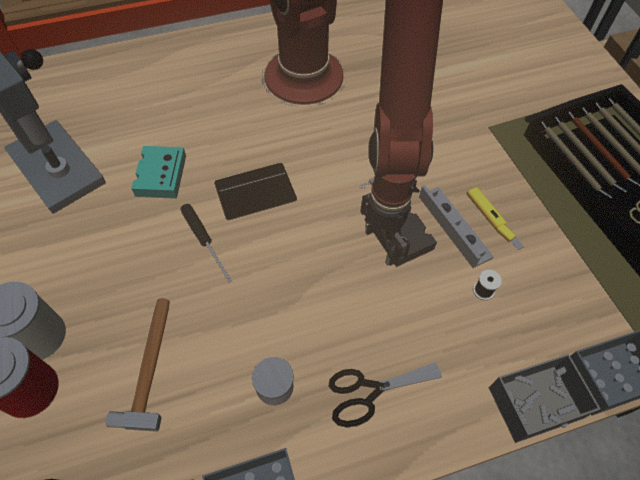

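The scene view shows the block square to the fence at about (405,240), still well clear of it. Its middle sits roughly 36 mm towards the fence's near-robot end, too close to the 43 mm limit. I'll shift it along with a push on that end before going home.

Request:
apply_moves(gripper=[7.5,7.5,7.5,0,0,0,0,0], xyz=[[-2.0,0,0],[-2.0,0,-2.0],[-2.0,-1.0,-4.0],[-1.0,-4.0,-3.0],[0,-4.0,0],[0,0,0],[0,0,0],[0,0,0]], twist=[0,0,0,0,0,-0.125,-0.125,-0.125])

```text
t: 10.4
ee_pos: [0.4649, -0.0741, 0.1034]
tool_rot: [1.54, 2.736, 0.002]
ft_force: [0.4, 0.3, -0.8]
width: 0.014
```

Request:
apply_moves(gripper=[0,0,0,0,0,0,0,0], xyz=[[0,0,0],[0,0,0],[0,0,0],[0,0,0],[0,0,0],[0,0,0],[0,0,0],[0,0,0]], twist=[-0.125,-0.125,-0.125,-0.125,-0.125,-0.125,-0.125,-0.125])

```text
t: 11.07
ee_pos: [0.4657, -0.0741, 0.1031]
tool_rot: [0.038, 3.139, -0.001]
ft_force: [0.5, -1.2, -0.1]
width: 0.0002
```

Run:
```python
from h import *
P,h=tool()
p=look(pickle.load(open("b.pkl","rb")),("scene","side"),"s9")
for n in("scene","side"):
    c=pickle.load(open(n+"0.pkl","rb")); c["img"]=cv2.imread(f"pics/s9_{n}.png")[:,:,::-1].copy(); q,e=track([c],p); print(n,q,e,rel(F,q))
s=place(p,[[-.06-.025,0,0]])[0][:2]; print("start",s,np.hypot(*s))
plan([(*s,.1,97),(*s,.03,97)])
```

```text
t 11.07 tcp [ 0.4657 -0.0741  0.1031] yhead 88.6 F [ 0.5 -1.2 -0.1] w 0.0 tilt -1.0 j [ 0.21  0.57 -0.14  2.08  0.17  0.49  1.49]
block [0.5174 0.0513 0.1515] deg 8.7 cost 361.9 | in fence xy mm [-35.1 -90.8] yaw deg -1.1
corners [('++', np.float64(0.57), np.float64(0.106)), ('-+', np.float64(0.451), np.float64(0.088)), ('--', np.float64(0.465), np.float64(-0.003)), ('+-', np.float64(0.584), np.float64(0.015))]
scene [0.51778836 0.05090416 0.16534014] 231.4313725490196 [-0.03478533 -0.09131255 -0.00482313]
side [0.51935539 0.05838532 0.11202766] 75.6 [-0.03197404 -0.08420481 -0.05813561]
start [0.43335296 0.03852249] 0.43506179725824007
t 11.17 tcp [ 0.4656 -0.0743  0.1029] yhead 88.2 F [-0.3  0.4 -0. ] w 0.0 tilt -1.0 j [ 0.21  0.57 -0.14  2.08  0.16  0.49  1.49]
xyz [[1.19, 3.73, 0.1], [1.0, 3.78, 0.1], [0.81, 3.83, 0.1], [0.0, 0.0, 3.5], [0.0, 0.0, 3.5]] twist [-0.051, -0.051, -0.051, -0.0, -0.0]
```

Request:
apply_moves(gripper=[0,0,0,0,0,0], xyz=[[1.2,3.7,0.1],[1.0,3.8,0.1],[0.8,3.8,0.1],[0,0,0],[0,0,3.5],[0,0,3.4]], twist=[-0.05,-0.05,-0.05,-0.02,-0.02,0])

```text
t: 11.67
ee_pos: [0.4355, 0.0394, 0.0312]
tool_rot: [-0.248, 3.124, 0.001]
ft_force: [0.5, -0.9, -1.2]
width: -0.0
```

Run:
```python
from h import *
P,h=tool();print(rel(F,[P[0],P[1],h]))
```

```text
t 11.67 tcp [0.4355 0.0394 0.0312] yhead 99.1 F [ 0.5 -0.9 -1.2] w -0.0 tilt -1.0 j [-0.08  0.69 -0.09  2.22  0.24  0.23  1.34]
[-0.11783339 -0.0886876   1.55922441]
```

Request:
apply_moves(gripper=[0,0,0,0,0,0,0,0], xyz=[[-0.7,0,0],[-0.7,0,0],[-0.7,0,0],[-0.7,0,0],[-0.7,0,0],[-0.7,0,0],[0.6,0,0],[1.4,0,0]], twist=[0,0,0,0,0,0,0,0])

```text
t: 12.33
ee_pos: [0.4504, 0.0404, 0.0315]
tool_rot: [0.246, -3.125, 0.001]
ft_force: [1.5, 0.6, -0.1]
width: -0.0001
```

Request:
apply_moves(gripper=[0,0,0,0,0,0,0,0], xyz=[[0,0,-4.0],[0,0,-3.0],[0,-4.0,0],[0,-4.0,0],[0,-4.0,0],[-1,-3.5,0],[-2.5,-3,0],[-3,-2,0]], twist=[0,0,0.12,0.12,0.12,0.12,0.12,0.12])

```text
t: 13.0
ee_pos: [0.4953, -0.1859, 0.1037]
tool_rot: [0.886, 3.009, -0.001]
ft_force: [0.7, -0.3, -0.1]
width: 0.0003
```

Run:
```python
from h import *
P,h=tool();print(rel(F,[P[0],P[1],h]))
p=pickle.load(open("b.pkl","rb"))+np.array([.028,.005,0])
p=look(p,("scene","side"),"s10"); r=rel(F,p)
for n in("scene","side"):
    c=pickle.load(open(n+"0.pkl","rb")); c["img"]=cv2.imread(f"pics/s10_{n}.png")[:,:,::-1].copy(); q,e=track([c],p); print(n,e,rel(F,q))
w=lambda y,z,x=r[0]:(*place(F,[[x,y,z]])[0],np.degrees(F[2]))
plan([w(-.19,.10),w(-.19,.02)])
```

```text
t 13.0 tcp [ 0.4953 -0.1859  0.1037] yhead 57.2 F [ 0.7 -0.3 -0.1] w 0.0 tilt -1.0 j [ 0.33  0.63 -0.02  1.93  0.02  0.58  1.29]
[-0.09703927 -0.32085134  0.8279714 ]
block [0.5186 0.0507 0.1568] deg 9.0 cost 480.5 | in fence xy mm [-34.  -91.7] yaw deg -0.8
corners [('++', np.float64(0.571), np.float64(0.105)), ('-+', np.float64(0.452), np.float64(0.087)), ('--', np.float64(0.467), np.float64(-0.004)), ('+-', np.float64(0.585), np.float64(0.015))]
scene 228.50980392156862 [-0.03402174 -0.09167513 -0.01338282]
side 257.90980392156865 [-0.03533447 -0.08866879  0.03800943]
t 13.1 tcp [ 0.4996 -0.1902  0.104 ] yhead 57.1 F [-1.1  0.  -0.6] w 0.0 tilt -0.9999 j [ 0.33  0.63 -0.02  1.92  0.02  0.57  1.29]
xyz [[0.69, 2.0, 0.06], [0.92, 1.91, 0.06], [1.14, 1.79, 0.06], [1.34, 1.64, 0.06], [1.53, 1.47, 0.06], [1.69, 1.28, 0.06], [1.83, 1.07, 0.06], [0.0, 0.0, 4.0]] twist [0.118, 0.118, 0.118, 0.118, 0.118, 0.118, 0.118, -0.0]
xyz [[0.0, 0.0, 4.0]] twist [-0.0]
```

Run:
```python
from h import *
c=pickle.load(open("scene0.pkl","rb"))
ps=[]
for k in("s9","s10"):
    c["img"]=cv2.imread(f"pics/{k}_scene.png")[:,:,::-1].copy()
    for dx in(0,.012,.025):
        p0=place(F,[[-.034+dx,-.09,0]])[0]; q,e=track([c],[p0[0],p0[1],F[2]]); print(k,dx,round(e),rel(F,q).round(4))
a=[np.clip(cv2.resize(cv2.imread(f"pics/{k}_scene.png")[175:275,340:450],None,fx=3.5,fy=3.5,interpolation=2)*1.5,0,255) for k in("s9","s10")]
cv2.imwrite("pics/cmp.png",np.hstack(a).astype(np.uint8))
```

```text
s9 0 231 [-0.0343 -0.0919 -0.0144]
s9 0.012 231 [-0.0343 -0.0919 -0.0149]
s9 0.025 230 [-0.0341 -0.092  -0.0189]
s10 0 228 [-0.0339 -0.0911 -0.0155]
s10 0.012 230 [-0.0339 -0.0914 -0.0131]
s10 0.025 231 [-0.0337 -0.0916 -0.0126]
```

View pics/cmp.png

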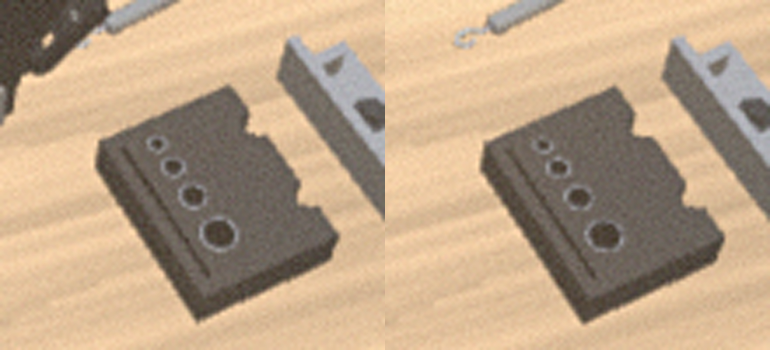

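The left crop was taken before the end push and the right one after. The block is square and hasn't moved, so the finger stopped short of its end. Its near end is still about 6–9 mm inside the fence's end. Both cameras agree on x of about −34 mm, so I'll push home with two centred fingers, slanted slightly towards the fence's +x, and check before contact.

Run:
```python
from h import *
w=lambda y,z,x=-.036:(*place(F,[[x,y,z]])[0],np.degrees(F[2]))
plan([w(-.175,.10),w(-.175,.022)])
```

```text
t 13.1 tcp [ 0.4996 -0.1902  0.104 ] yhead 57.1 F [-1.1  0.  -0.6] w 0.0 tilt -0.9999 j [ 0.33  0.63 -0.02  1.92  0.02  0.57  1.29]
xyz [[0.86, 2.14, 0.06], [1.1, 2.03, 0.06], [1.33, 1.88, 0.06], [1.55, 1.71, 0.06], [1.74, 1.52, 0.06], [1.9, 1.3, 0.06], [2.04, 1.07, 0.06], [0.0, 0.0, 3.9]] twist [0.118, 0.118, 0.118, 0.118, 0.118, 0.118, 0.118, -0.0]
xyz [[0.0, 0.0, 3.9]] twist [-0.0]
```

Request:
apply_moves(gripper=[7.5,7.5,7.5,7.5,7.5,7.5,7.5,7.5], xyz=[[0.9,2.1,0],[1.1,2.0,0],[1.3,1.9,0],[1.5,1.7,0],[1.7,1.5,0],[1.9,1.3,0],[2.0,1.1,0],[0,0,3.0]], twist=[0.118,0.118,0.118,0.118,0.118,0.118,0.118,0])

```text
t: 13.77
ee_pos: [0.5312, -0.016, 0.0763]
tool_rot: [1.995, 2.415, 0.025]
ft_force: [1.4, 0.9, -1.0]
width: 0.0749
```

Request:
apply_moves(gripper=[7.5,7.5,7.5,7.5], xyz=[[0,0,2.6],[0,0,2.6],[0,0,0],[0,0,0]], twist=[0,0,0,0])

```text
t: 14.1
ee_pos: [0.5249, -0.0239, 0.0192]
tool_rot: [-2.009, -2.415, -0.003]
ft_force: [0.9, -0.7, 0.8]
width: 0.0749
```

Run:
```python
from h import *
P,h=tool(); print("tcp in fence",rel(F,[P[0],P[1],h]))
```

```text
t 14.1 tcp [ 0.5249 -0.0239  0.0192] yhead 10.5 F [ 0.9 -0.7  0.8] w 0.075 tilt -1.0 j [-0.11  0.78  0.17  1.98 -0.32  0.4   0.49]
tcp in fence [-0.04045351 -0.16622424  0.01297446]
```

Request:
apply_moves(gripper=[7.5,7.5,7.5,7.5,7.5,7.5,7.5], xyz=[[0.9,0,0],[0.8,0,0],[0.6,0.2,0],[0.6,0.2,0],[0.6,0.2,0],[0.6,0.2,0],[0,0,0]], twist=[0.013,0,0,0,0,0,0])

```text
t: 14.68
ee_pos: [0.5253, 0.0087, 0.0201]
tool_rot: [2.026, 2.389, -0.011]
ft_force: [-1.2, -15.0, 5.0]
width: 0.075
```

Run:
```python
from h import *
P,h=tool(); print("tcp in fence",rel(F,[P[0],P[1],h]))
p=pickle.load(open("b.pkl","rb"))+np.array([0,.02,0])
p=look(p,("scene","side"),"s11")
for n in("scene","side"):
    c=pickle.load(open(n+"0.pkl","rb")); c["img"]=cv2.imread(f"pics/s11_{n}.png")[:,:,::-1].copy(); q,e=track([c],p); print(n,e,rel(F,q))
```

```text
t 14.68 tcp [0.5253 0.0087 0.0201] yhead 9.4 F [ -1.2 -15.    5. ] w 0.075 tilt -0.9999 j [-0.2   0.78  0.2   1.99 -0.34  0.4   0.42]
tcp in fence [-0.03453198 -0.13416205 -0.0060976 ]
block [0.5202 0.0619 0.1573] deg 9.0 cost 1305.7 | in fence xy mm [-30.6 -80.9] yaw deg -0.7
corners [('++', np.float64(0.572), np.float64(0.117)), ('-+', np.float64(0.454), np.float64(0.098)), ('--', np.float64(0.468), np.float64(0.007)), ('+-', np.float64(0.587), np.float64(0.026))]
scene 1050.886274509804 [-0.03238128 -0.08150325 -0.01517554]
side 77.38039215686274 [-0.02354054 -0.07041586 -0.01468944]
```

Request:
apply_moves(gripper=[7.5,7.5,7.5,7.5,7.5], xyz=[[0.6,0.2,0],[0.6,0.2,0],[0.6,0.2,0],[0.4,0.1,0],[0,0,0]], twist=[0,0,0,0,0])

```text
t: 15.2
ee_pos: [0.5288, 0.031, 0.0201]
tool_rot: [2.026, 2.388, -0.011]
ft_force: [-1.1, -16.0, 4.5]
width: 0.0753
```

Run:
```python
from h import *
P,h=tool(); print("tcp in fence",rel(F,[P[0],P[1],h]))
```

```text
t 15.2 tcp [0.5288 0.031  0.0201] yhead 9.4 F [ -1.1 -16.    4.5] w 0.075 tilt -0.9999 j [-0.24  0.78  0.21  1.97 -0.34  0.41  0.39]
tcp in fence [-0.02727855 -0.11280721 -0.00682947]
```

Roughly 10 mm remains, so I'll finish slowly and watch the force.

Request:
apply_moves(gripper=[7.5,7.5,7.5,7.5], xyz=[[0.3,0,0],[0.3,0,0],[0.2,0,0],[0,0,0]], twist=[0,0,0,0])

```text
t: 15.53
ee_pos: [0.5286, 0.039, 0.0201]
tool_rot: [2.026, 2.386, -0.008]
ft_force: [1.1, -16.5, 2.7]
width: 0.075
```

Request:
apply_moves(gripper=[7.5,7.5], xyz=[[0.2,0,0],[0,0,0]], twist=[0,0])

```text
t: 15.7
ee_pos: [0.5285, 0.0403, 0.02]
tool_rot: [2.026, 2.385, -0.009]
ft_force: [0.4, -15.8, 3.2]
width: 0.0752
```

Run:
```python
from h import *
P,h=tool(); print("tcp in fence",rel(F,[P[0],P[1],h]))
```

```text
t 15.7 tcp [0.5285 0.0403 0.02  ] yhead 9.3 F [  0.4 -15.8   3.2] w 0.075 tilt -0.9999 j [-0.26  0.78  0.21  1.98 -0.35  0.41  0.37]
tcp in fence [-0.02602915 -0.10360226 -0.00770593]
```

Not in contact yet: the force is still only sliding friction.

Request:
apply_moves(gripper=[7.5,7.5,7.5], xyz=[[0.2,0,0],[0.2,0,0],[0,0,0]], twist=[0,0,0])

```text
t: 15.95
ee_pos: [0.5285, 0.0404, 0.0201]
tool_rot: [2.024, 2.381, -0.013]
ft_force: [2.8, -22.2, 1.9]
width: 0.0752
```

Request:
apply_moves(gripper=[7.5,7.5], xyz=[[0.2,0,0],[0,0,0]], twist=[0,0])

```text
t: 16.12
ee_pos: [0.5285, 0.0404, 0.0202]
tool_rot: [2.023, 2.378, -0.015]
ft_force: [2.0, -25.5, 1.3]
width: 0.0748
```

Request:
apply_moves(gripper=[7.5,7.5,7.5], xyz=[[0.2,0,0],[0.2,0,0],[0,0,0]], twist=[0,0,0])

```text
t: 16.37
ee_pos: [0.5285, 0.0405, 0.0203]
tool_rot: [2.022, 2.374, -0.019]
ft_force: [2.2, -31.6, 0.1]
width: 0.075
```

Request:
apply_moves(gripper=[7.5,7.5,7.5,7.5,7.5,7.5,7.5,7.5], xyz=[[-1.5,0,0],[-2.5,0,0],[-3,0,-3],[-4,0,-4],[-4,0,0],[-4,0,0],[0,0,0],[0,0,0]], twist=[0,0,0,0,0,0,0,0])

```text
t: 17.03
ee_pos: [0.5558, -0.1196, 0.0786]
tool_rot: [2.029, 2.394, 0.001]
ft_force: [-0.6, 1.1, -0.1]
width: 0.0752
```

Run:
```python
from h import *
tool()
p=np.r_[place(F,[[-.022,-.046,0]])[0][:2],F[2]]
p=look(p,("scene","side"),"s12")
for n in("scene","side"):
    c=pickle.load(open(n+"0.pkl","rb")); c["img"]=cv2.imread(f"pics/s12_{n}.png")[:,:,::-1].copy(); q,e=track([c],p); print(n,e,rel(F,q))
a=cv2.imread("pics/s12_side.png")[170:240,270:390]; b=cv2.imread("pics/s12_scene.png")[170:290,370:500]
a=np.clip(cv2.resize(a,None,fx=3.2,fy=3.2,interpolation=2)*1.5,0,255); b=np.clip(cv2.resize(b,None,fx=3.2,fy=3.2,interpolation=2)*1.5,0,255)
o=np.zeros((b.shape[0],a.shape[1]+b.shape[1],3)); o[:a.shape[0],:a.shape[1]]=a; o[:,a.shape[1]:]=b
cv2.imwrite("pics/s12crop.png",o.astype(np.uint8))
```

```text
t 17.03 tcp [ 0.5558 -0.1196  0.0786] yhead 9.4 F [-0.6  1.1 -0.1] w 0.075 tilt -1.0 j [ 0.03  0.72  0.23  1.84 -0.26  0.61  0.58]
block [0.5264 0.098  0.169 ] deg 9.7 cost 398.9 | in fence xy mm [-18.3 -46.3] yaw deg -0.1
corners [('++', np.float64(0.578), np.float64(0.153)), ('-+', np.float64(0.46), np.float64(0.133)), ('--', np.float64(0.475), np.float64(0.043)), ('+-', np.float64(0.593), np.float64(0.063))]
scene 80.11372549019607 [-0.01953817 -0.04638974 -0.00826911]
side 321.0509803921569 [-0.01286285 -0.04161601  0.05148948]
```

View pics/s12crop.png

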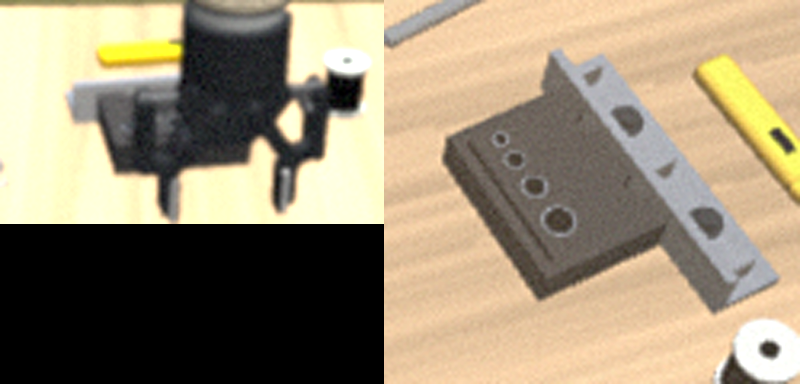

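The scene crop shows the grooved side flat against the fence, with both ends inside the fence's length. The fingers are clear and touch nothing, so I'm handing it in.

Run:
```python
from workcell import finish_job
print(finish_job())
```

```text
the job is handed in; nothing more can be done
None
```

The die block is seated with its grooved side flat against the fence. I handed the job in at about 17 s of the 67 s allowed; no verdict was reported.

**What I did:** I pushed two corners by turns with the closed fingertips to turn the block about 100°. I then squared it with both fingers spread. At that point it was 1° off the fence's line and more than 40 mm clear of it, and it stayed that way for well over 0.1 s. Finally I pushed it straight home, slanting slightly so that it sat farther from the fence's near end.

**Last checks:**
- **Seating:** at the fence the push force rose to about 32 N and the block stopped moving. The scene camera gives its centre 46.4 mm in front of the face (46 is ideal), with yaw about 0.5° off. That puts both ends of the grooved side within about 1 mm of the face.
- **Position along the fence:** the block's middle is about 20 mm from the fence's middle, against a limit of 43 mm.
- **Arm:** it stands well clear, with the wrist force near zero.
- **Tools and parts:** none looked disturbed in the pictures I viewed, but I did not measure their positions.

**What failed or disagreed:**
- A push on the block's end, meant to shift it along the fence, moved nothing. I did not find out why, and used the slanted final push instead.
- In the last look, the side camera's fit disagreed by about 5 mm and 3°. The gripper partly hid the block in that view, so I relied on the scene camera and the force.

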